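Flip the tea box lid fully back

ROBOT

A 6-joint arm with a two-finger parallel gripper is mounted at the origin on the work surface; the furniture and walls round the work are solid. World frame = base frame: x ahead of the robot, y to its left, z up, the work surface at z = 0. Lengths are in m, angles in rad, forces in N, time in s.
With the tool pointing down it reaches from about 0.3 to 0.95 m from the base axis. Payload 3.1 kg.
Tool frame: the origin (TCP) lies on the centre line of the jaws, within the pads' length; the fingertips stand ahead of it and the grasp point (between the pads) lies 5 mm behind it (ctrl.tip_extent is the z of the fingertips in the tool frame, in m); z points along the fingers, y is the line along which they close (so a half turn about z gives the same grasp; the last joint's range is limited). The gripper opens to 85 mm and grips with 20 to 120 N. Pads are 22 mm wide; open, the fingers measure 114 mm over their backs; the gripper's body (76 mm by 85 mm) begins 54 mm behind the grasp point. The pads swing forward as they close: fully open they stand 13 mm farther back than shut.
Start: joints at [1.17, 0.308, 1.634, -0, 1.2, -0.07], TCP at [0.203, 0.591, 0.245] pointing down, gripper open.
Joint ranges: [-3.06, 3.06], [-0.79, 1.96], [0.05, 2.63], [-1.19, 4.34], [0.05, 2.64], [-2.94, 2.94]. Speed limits (rad/s): [2.79, 2.79, 3.14, 3.14, 3.14, 3.14].

INTERFACE

Orientations are given as a rotation vector (axis times angle).
In Python, from plant import ctrl gives the robot as it stands. The module is installed in compiled form; this text tells all that it offers.
- The arm moves only by the tool drive_tool, never from a script. Its argument "deltas" is one flat list of numbers, 7 for each row, row after row: the shift along the world's x, y, z in shares of 30 cm (1.0 is 30 cm), then the turn, a rotation vector about the world's x, y, z in normalised numbers (1 is 60 degrees), then the opening, from 0 (shut) to 1 (fully open). In form: [dx, dy, dz, ax, ay, az, claw, dx, dy, dz, ax, ay, az, claw, ...]. A call has 1 to 8 rows; each row is the pose to reach, as a shift and turn from the pose commanded when the call began; what a row does not reach only later rows make up. A row lasts 1/12 s, in which the tool goes at most 41.7 mm and 7.16 degrees, less where a joint would pass 70% of its speed; a pose out of reach is approached as far as the arm can. Shift and turn numbers lie between -1 and 1, and a call with a number outside is refused. A call with a gripper value outside its range is refused whole. The fingers move at their own pace and stop on an object; the grip force is fixed at half the most. Time passes only in rows, so rows that repeat a pose let the fingers close. It gives the time, the measured TCP pose, the force, the opening and the grip force at its end, in the units of the state.
- ctrl.sense(): the state, without advancing time (a new reading comes with each control period).
- ctrl.read_camera(name): name is "scene" or "side" or "wrist"; returns a dict with "frame" (480x640x3 uint8, red, green, blue), "camera_matrix" (3x3 intrinsics, pixels), "k1" (the pictures are not rectified: a ray, as slopes to the right and down, at radius r is drawn at 1 + k1 r^2 times it, then the intrinsics apply), "R" (3x3) and "t" (3): a world point X has camera coordinates R X + t. Camera axes: x right, y down, z forward; pixel columns grow to the right and rows downward; lengths in m; the calibration is good to about 2 mm. A picture is of the moment at which its call begins. There is no depth.
- ctrl.finish_job(): hands the job in; it is judged then, once.
The state is a dict: "t": time; "q": joint angles; "qd": joint speeds; "joint_efforts": joint torques, N m; "eef_pos": TCP position; "eef_rot": TCP orientation; "contact_force": force on the tool from outside, world axes, zero at the start; "torque": the same for the moment, N m; "grip_width": opening from 0.0 (shut) to 1.0 (fully open); "finger_force": force on a finger pad.
Only numpy, scipy, OpenCV 4.12 (cv2) and the standard library are available. Lean on these libraries where they do the work, as an engineer would, in place of code of your own. Each camera call takes 0.05 s, during which the arm holds its last target. There are 200 camera calls.

TASK

The jam jar behind the hinged side of the wooden tea box is in the way of its lid. First, with the lid still shut, push the jar along the back of the box, sliding it on the worktop without picking it up or tipping it, until it stands wholly past either end of the box; then flip the lid up and over until it falls back and rests fully open by itself. Leave the tin and the mug as they stand.

Things in the scene. Friction and masses are not known exactly. Their poses are not given: they have to be found in the camera images.
- tea_box: Wooden tea box, screwed down, 90 mm deep (its x), 120 mm wide (its y), 70 mm high without the lid. Origin: centre of its underside, on the worktop. Its x points from front (lid tab) to back (hinge), z up. Its yaw is about -1.5 (-1.7 to -1.15): the tab faces the robot's left, the hinge its right, and the box's y points about away from the robot.
- tea_lid (a joint): Lid hinge: 0 shut, grows as the lid opens, stop at 2.3 rad (leaning back well past upright). The lid is a slab 92 mm from hinge to front, 120 mm wide, 10 mm thick, 0.16 kg, on a free hinge with no spring and almost no friction: left alone below about 1.45 rad it falls shut, beyond about 1.5 rad it falls back to the stop.
- lid_hinge (a point): Middle of the hinge line, on the top edge of the back of the box: 45 mm behind the box's origin (its +x) and 70 mm above the worktop. The hinge line runs along the box's y.
- lid_tab (a point): Middle of the front lower edge of the lid's tab, moving with the lid: a wooden tongue 44 mm wide and 8 mm thick with rounded edges. Shut, it sticks out 27 mm in front of the box's front wall with its underside about 70 mm above the worktop, and open air below it. This point is 117 mm from the hinge line.
- jam_jar: Loose jam jar with a yellow cap, round, 71 mm across and 110 mm high, 0.3 to 0.6 kg, standing on the worktop close behind the tea box (10 to 20 mm gap). Origin: centre of its underside; z is its axis. While it stands behind the box the lid cannot fall fully open.
- tuna_tin: Bystander: loose flat round tin, 86 mm across and 40 mm high, either in front of the tab side or beyond the hinge side of the tea box, about 0.25 m from it. Origin: centre of its underside.
- mug: Bystander: loose striped mug, 86 mm across (120 mm with its handle) and 90 mm high, on the other of those two sides. Origin: centre of its underside.

How it is judged:
On the way, in this order (a step that is already met when the one before it is completed fails the run):
1. the jar stands wholly past one end of the tea box, with the lid still shut ((y of jam_jar in the frame of tea_box above 0.096 m or y of jam_jar in the frame of tea_box below -0.096 m) and angle between jam_jar's own z axis and vertical below 0.1 rad and value of joint tea_lid below 0.15 rad), for 0.2 s.
2. the lid rests fully open (value of joint tea_lid above 2.2 rad), for 0.2 s.
At the end, for the whole second after the job is handed in: The lid rests at its open stop (hinge above 2.2 rad, still), and the jar stands upright and still on the worktop wholly past one end of the tea box: its centre at least 96 mm from the box's middle, measured along the box's 120 mm width (its y) (value of joint tea_lid above 2.2 rad and velocity of joint tea_lid between -0.1 and 0.1 rad/s and (y of jam_jar in the frame of tea_box above 0.096 m or y of jam_jar in the frame of tea_box below -0.096 m) and height (world z) of jam_jar between -0.01 and 0.01 m and angle between jam_jar's own z axis and vertical below 0.1 rad and linear speed of jam_jar below 0.02 m/s); the robot touches nothing.
It fails at once if the jar is lifted more than 12 mm off the worktop (height (world z) of jam_jar above 0.012 m).
It fails at once if the jar is tipped more than 0.3 rad (angle between jam_jar's own z axis and vertical above 0.3 rad).
It fails at once if the tin or the mug is moved more than 30 mm (distance of any of tuna_tin, mug from where it was at the start of the episode above 0.03 m).
It also fails if it takes over 56 s, if anything falls off the work surface, if the arm or the gripper's body presses on something with over 40 N, if the wrist force passes 120 N, or if a joint passes its speed limit or range.

## Working session

There is one attempt and no reset: what is moved stays moved. The work goes in short steps, Python scripts to look and compute and a tool call to move; the robot and the scene stay as the last step left them, time stands still between calls to the robot, and variables do not carry over. Pictures are saved under pics/ and viewed, at most 10 in all, crops included, and the job is handed in when it is done.

Besides the shell and the picture viewer there is one more tool, called after "Call:" in YAML: its name, and indented under it one key for each argument. drive_tool: Moves the arm, as the interface text tells. Its arguments: {"type":"object","properties":{"deltas":{"type":"array"}},"required":["deltas"]}

```bash
mkdir -p pics
cat > h.py <<'E'
import numpy as np, cv2
from plant import ctrl
def ray(c,u,v):
    K=np.array(c["camera_matrix"]);k=c["k1"]
    d=np.array([(u-K[0,2])/K[0,0],(v-K[1,2])/K[1,1]])
    s=d.copy()
    for _ in range(30): s=d/(1+k*(s@s))
    R=np.array(c["R"]);t=np.array(c["t"])
    return -R.T@t, R.T@np.array([s[0],s[1],1.])
def onz(c,u,v,z):
    o,d=ray(c,u,v); return o+d*(z-o[2])/d[2]
def snap(n):
    c=ctrl.read_camera(n); return c
def tri(a,b):
    A=[];B=[]
    for o,d in (a,b):
        d=d/np.linalg.norm(d);P=np.eye(3)-np.outer(d,d);A.append(P);B.append(P@o)
    return np.linalg.solve(sum(A),sum(B))
E
python3 - <<'E'
from h import *
import pickle
D={n:snap(n) for n in("scene","side")}
pickle.dump(D,open("d0.pkl","wb"))
for n in D: cv2.imwrite(f"pics/{n}0.png",D[n]["frame"][:,:,::-1]); print(n,-np.array(D[n]["R"]).T@D[n]["t"])
s=ctrl.sense();print(s["t"],s["eef_pos"],s["eef_rot"],ctrl.tip_extent)
E
```

```text
scene [ 0.83570376 -0.42039255  0.92557288]
side [0.58375107 1.0121658  0.75649   ]
0.1 [0.20273778 0.59042715 0.24415265] [-0.51720489 -3.09822714  0.00321685] 0.014
```

View pics/scene0.png

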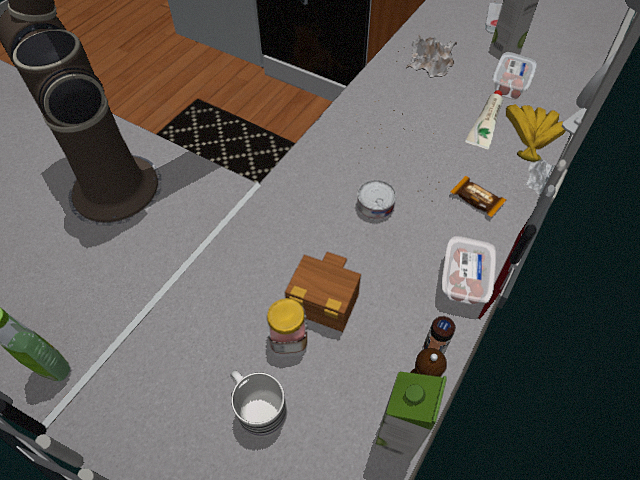

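View pics/side0.png

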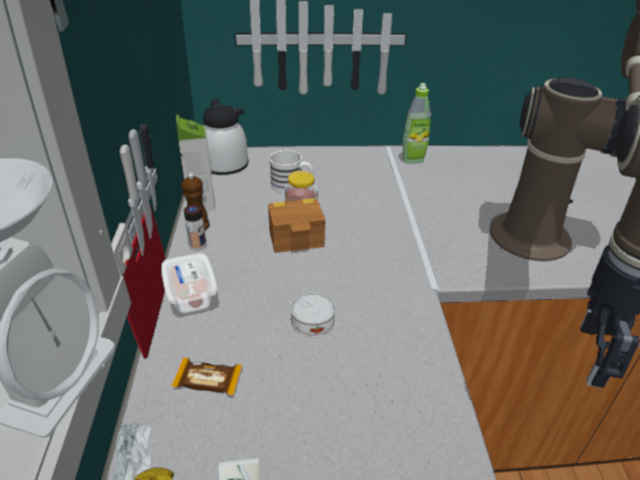

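Scene view: box lid centred near (325,285), tab at (335,260), jar cap at (286,316), mug at (258,402), tin at (376,198). The side view confirms this layout. Next I'll measure them from colour masks plus an enlarged crop.

Run:
```python
from h import *
import pickle
D=pickle.load(open("d0.pkl","rb"))
for n,(x0,y0,x1,y1) in {"scene":(255,240,385,365),"side":(260,160,340,260)}.items():
    c=D[n];hsv=cv2.cvtColor(c["frame"],cv2.COLOR_RGB2HSV)
    m=cv2.inRange(hsv,(22,150,120),(32,255,255));m2=np.zeros_like(m);m2[y0:y1,x0:x1]=m[y0:y1,x0:x1]
    N,l,s,ce=cv2.connectedComponentsWithStats(m2)
    for i in range(1,N):
        if s[i,4]>25: print(n,s[i],ce[i],onz(c,*ce[i],.108))
c=D["scene"]
print("tin",onz(c,376,191,.04),"mug",onz(c,258,394,.09))
a=cv2.resize(c["frame"][240:360,260:370],None,fx=5,fy=5,interpolation=cv2.INTER_CUBIC)
cv2.imwrite("pics/c1.png",a[:,:,::-1])
```

```text
scene [268 298  36  34 901] [285.46947836 314.73473918] [ 0.56416032 -0.10529673  0.108     ]
side [288 172  26  16 324] [300.7808642  179.32407407] [ 0.56443174 -0.09855437  0.108     ]
side [303 199  10   4  35] [307.71428571 200.62857143] [ 0.55056351 -0.00237687  0.108     ]
side [274 203  10   3  29] [278.34482759 203.96551724] [0.61716971 0.0098959  0.108     ]
tin [0.5439129 0.2810364 0.04     ] mug [ 0.59994192 -0.24242666  0.09      ]
```

View pics/c1.png

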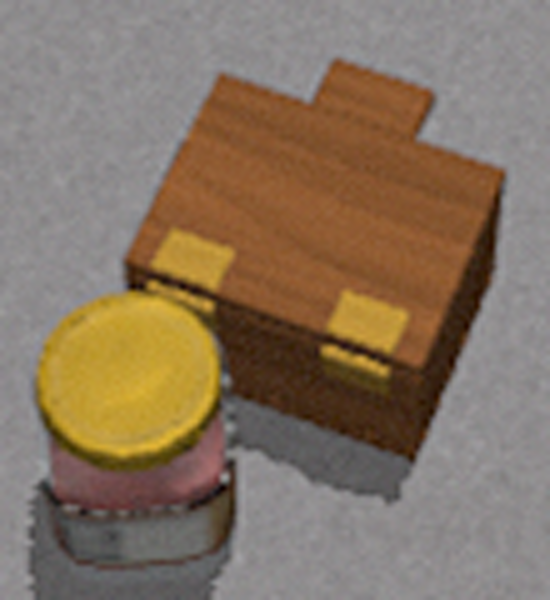

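The enlarged crop shows the lid top corners at crop px (220,73), (503,172), (425,368) and (128,262). The tab front edge is (335,58)-(437,95), and the jar is at the near end of the hinge side.

Run:
```python
from h import *
import pickle
D=pickle.load(open("d0.pkl","rb"));c=D["scene"]
f=lambda p,z:onz(c,260+p[0]/5,240+p[1]/5,z)
FN,FF,BF,BN=[f(p,.08) for p in((220,73),(503,172),(425,368),(128,262))]
print(FN,FF,BF,BN)
n=np.linalg.norm;print("widths",n(FF-FN),n(BF-BN),"depth",n(FN-BN),n(FF-BF))
ya=(FF-FN)+(BF-BN);ya/=n(ya);yaw=np.arctan2(-ya[0],ya[1]);print("yaw",yaw)
xa=np.array([np.cos(yaw),np.sin(yaw),0]);yw=np.array([-xa[1],xa[0],0])
hm=(BF+BN)/2;mid=(FN+FF+BF+BN)/4
print("hinge",hm,"centre",mid, "x->",xa,"y->",yw)
tab=(f((335,58),.08)+f((437,95),.08))/2
for nme,P in dict(tab=tab,FN=FN,FF=FF,BF=BF,BN=BN,jar=np.array([.5643,-.102,0]),mug=np.array([.6,-.242,0]),tin=np.array([.544,.281,0])).items():
    d=P-hm; print(nme,d@xa+.045,d@yw)
# jar by two views
print(tri(ray(c,285.47,314.73),ray(D["side"],300.78,179.3)))
# mug bounds/handle
for p in((232,374),(285,395),(240,376)): print(onz(c,*p,.08))
```

```text
[0.51332896 0.03295141 0.08      ] [0.62974636 0.05097053 0.08      ] [ 0.64593833 -0.03636579  0.08      ] [ 0.52939932 -0.0558843   0.08      ]
widths 0.11780365144265195 0.11816223956888584 depth 0.09027757040105364 0.0888246205455239
yaw -1.4110337000240525
hinge [ 0.58766882 -0.04612505  0.08      ] centre [ 0.57960324 -0.00208204  0.08      ] x-> [ 0.15908386 -0.98726507  0.        ] y-> [0.98726507 0.15908386 0.        ]
tab -0.06784704948480706 -0.0002507826109259908
FN -0.044895691670024745 -0.0608133636146288
FF -0.044165218867028996 0.0569880230610208
BF 0.04463476359850212 0.05907999083746296
BN 0.045365236401497866 -0.05907999083746307
jar 0.09644578717314287 -0.031960027780595715
mug 0.24034219128519235 -0.018986405170786893
tin -0.28490613832832995 0.008927609914912732
[ 0.56377803 -0.10411929  0.10502068]
[ 0.53940138 -0.23512489  0.08      ]
[ 0.63632314 -0.21825503  0.08      ]
[ 0.55310303 -0.23084336  0.08      ]
```

Run:
```python
from h import *
import pickle
c=pickle.load(open("d0.pkl","rb"))["scene"]
for p in((438,345),(430,375),(395,440)): print(onz(c,*p,0.0).round(3),onz(c,*p,.1).round(3))
```

```text
[0.814 0.034 0.   ] [ 0.817 -0.015  0.1  ]
[ 0.827 -0.028  0.   ] [ 0.828 -0.07   0.1  ]
[ 0.825 -0.166  0.   ] [ 0.826 -0.194  0.1  ]
```

Units first: shifts go in shares of 30 cm and turns go in shares of 60 degrees. So -25.7 cm is -0.8567, 17 cm is 0.5667, 0.49 rad is 0.4679.

Call:
drive_tool:
  deltas: [0.5667,-0.8567,0.0333,0,0,0.4679,0.47,0.5667,-0.8567,0.0333,0,0,0.4679,0.47,0.5667,-0.8567,0.0333,0,0,0.4679,0.47,0.5667,-0.8567,0.0333,0,0,0.4679,0.47,0.5667,-0.8567,0.0333,0,0,0.4679,0.47,0.5667,-0.8567,0.0333,0,0,0.4679,0.47,0.5667,-0.8567,0.0333,0,0,0.4679,0.47,0.5667,-0.8567,0.0333,0,0,0.4679,0.47]

```text
t: 0.77
eef_pos: [0.3744, 0.3305, 0.255]
eef_rot: [-0.247, 3.132, -0.003]
contact_force: [0.0, 0.1, -0.7]
grip_width: 0.474
finger_force: 0.0
```

In the tool's units: -28 cm is -0.9333, 18 cm is 0.6.

Call:
drive_tool:
  deltas: [0.6,-0.9333,0,0,0,0,0.47,0.6,-0.9333,0,0,0,0,0.47,0.6,-0.9333,0,0,0,0,0.47,0.6,-0.9333,0,0,0,0,0.47,0.6,-0.9333,0,0,0,0,0.47,0.6,-0.9333,0,0,0,0,0.47,0.6,-0.9333,0,0,0,0,0.47,0.6,-0.9333,0,0,0,0,0.47]

```text
t: 1.43
eef_pos: [0.5534, 0.0521, 0.2549]
eef_rot: [0.249, -3.131, -0.0]
contact_force: [1.3, 0.4, 0.8]
grip_width: 0.47
finger_force: 0.0
```

In the tool's units: -14.6 cm is -0.4867, 9.1 cm is 0.3033, 0.345 rad is 0.3295.

Call:
drive_tool:
  deltas: [0.3033,-0.4867,-0.1667,-0.0535,0.3295,0,0.47,0.3033,-0.4867,-0.1667,-0.0535,0.3295,0,0.47,0.3033,-0.4867,-0.1667,-0.0535,0.3295,0,0.47,0.3033,-0.4867,-0.1667,-0.0535,0.3295,0,0.47,0.3033,-0.4867,-0.1667,-0.0535,0.3295,0,0.47,0.3033,-0.4867,-0.1667,-0.0535,0.3295,0,0.47,0.3033,-0.4867,-0.1667,-0.0535,0.3295,0,0.47,0.3033,-0.4867,-0.1667,-0.0535,0.3295,0,0.47]

```text
t: 2.1
eef_pos: [0.6433, -0.0906, 0.2058]
eef_rot: [0.223, -2.784, 0.039]
contact_force: [0.2, 0.7, 0.1]
grip_width: 0.472
finger_force: 0.0
```

Run:
```python
from h import *
from scipy.spatial.transform import Rotation as R
s=ctrl.sense();print(s["t"],s["eef_pos"],R.from_rotvec(s["eef_rot"]).as_matrix().round(3),np.round(s["q"],2),ctrl.tip_extent)
a=snap("scene")["frame"][100:460,170:490];cv2.imwrite("pics/s2.png",cv2.resize(a[:,:,::-1],None,fx=1.6,fy=1.6))
```

```text
2.1 [ 0.64334902 -0.09058558  0.20583968] [[-0.928 -0.159 -0.338]
 [-0.15   0.987 -0.054]
 [ 0.343  0.    -0.94 ]] [-0.16  0.59  1.34 -0.11  1.54 -1.87] 0.014
```

View pics/s2.png

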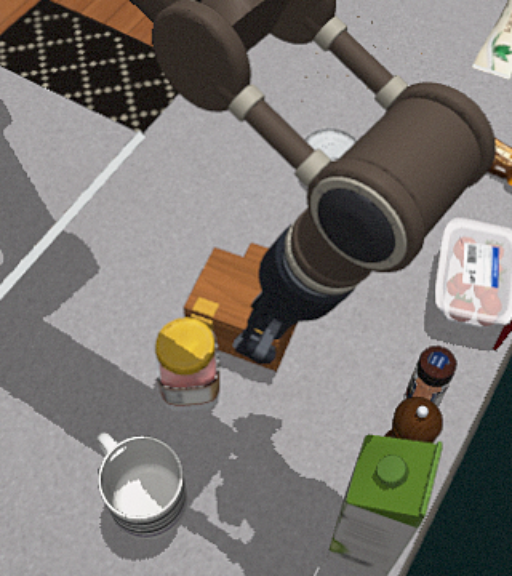

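Tool is above the far side of the jar, and the bottles are clear. Jar, mug and box are unmoved, so I'm descending.

In the tool's units: -16 cm is -0.5333, -15 cm is -0.5.

Call:
drive_tool:
  deltas: [0.0067,-0.0167,-0.1,0,0,0,0.47,0.0067,-0.0167,-0.2,0,0,0,0.47,0.0067,-0.0167,-0.3,0,0,0,0.47,0.0067,-0.0167,-0.3667,0,0,0,0.47,0.0067,-0.0167,-0.4333,0,0,0,0.47,0.0067,-0.0167,-0.5,0,0,0,0.47,0.0067,-0.0167,-0.5333,0,0,0,0.47,0.0067,-0.0167,-0.5333,0,0,0,0.47]

```text
t: 2.82
eef_pos: [0.6439, -0.095, 0.0438]
eef_rot: [0.225, -2.78, 0.039]
contact_force: [0.2, -0.6, 0.1]
grip_width: 0.475
finger_force: 0.0
```

In the tool's units: -5.9 cm is -0.1967, -5.2 cm is -0.1733.

Call:
drive_tool:
  deltas: [-0.0333,-0.0053,0,0,0,0,0.47,-0.0657,-0.0107,0,0,0,0,0.47,-0.09,-0.0147,0,0,0,0,0.47,-0.11,-0.018,0,0,0,0,0.47,-0.13,-0.021,0,0,0,0,0.47,-0.15,-0.0243,0,0,0,0,0.47,-0.1733,-0.028,0,0,0,0,0.47,-0.1967,-0.0317,0,0,0,0,0.47]

```text
t: 3.48
eef_pos: [0.5883, -0.1066, 0.0463]
eef_rot: [0.223, -2.788, 0.041]
contact_force: [3.8, -0.7, 2.5]
grip_width: 0.468
finger_force: 1.8
```

```bash
cat > jar.py <<'E'
from h import *
def boxf(P):
    d=np.array(P)[:2]-[.5796,-.0021];return d@[.1591,-.9873],d@[.9873,.1591]
def jar(n="side"):
    c=snap(n);hsv=cv2.cvtColor(c["frame"],cv2.COLOR_RGB2HSV);m=cv2.inRange(hsv,(22,150,120),(32,255,255))
    roi=np.zeros_like(m)
    x0,y0,x1,y1=dict(scene=(200,280,310,380),side=(280,165,360,197))[n]
    roi[y0:y1,x0:x1]=m[y0:y1,x0:x1]
    N,l,s,ce=cv2.connectedComponentsWithStats(roi);i=1+np.argmax(s[1:,4])
    print(n,s[i],onz(c,*ce[i],.108).round(4),np.round(boxf(onz(c,*ce[i],.108)),4));return c
if __name__=="__main__":
    jar("side");c=jar("scene");s=ctrl.sense();print(s["t"],s["eef_pos"],np.round(boxf(s["eef_pos"]),4),s["contact_force"])
    cv2.imwrite(f"pics/t{s['t']:.1f}.png",cv2.resize(c["frame"][220:460,200:420,::-1],None,fx=2.2,fy=2.2))
E
python3 jar.py
```

```text
side [295 171  25  16 300] [ 0.5481 -0.1027  0.108 ] [ 0.0943 -0.0471]
scene [258 296  35  33 796] [ 0.5449 -0.1097  0.108 ] [ 0.1007 -0.0514]
3.5833 [ 0.586217   -0.10676757  0.04574591] [ 0.1044 -0.0101] [ 0.79617804 -0.00149251  1.43170778]
```

In the tool's units: -5.1 cm is -0.17, -4.6 cm is -0.1533.

Call:
drive_tool:
  deltas: [-0.02,-0.0033,0,0,0,0,0.47,-0.04,-0.0063,0,0,0,0,0.47,-0.0633,-0.0103,0,0,0,0,0.47,-0.0867,-0.014,0,0,0,0,0.47,-0.11,-0.0177,0,0,0,0,0.47,-0.1333,-0.0213,0,0,0,0,0.47,-0.1533,-0.0247,0,0,0,0,0.47,-0.17,-0.0273,0,0,0,0,0.47]

```text
t: 4.25
eef_pos: [0.5352, -0.1147, 0.0453]
eef_rot: [0.222, -2.784, 0.04]
contact_force: [3.3, 1.4, 2.4]
grip_width: 0.469
finger_force: 1.9
```

```bash
python3 jar.py; ls pics
```

```text
side [317 170  25  15 291] [ 0.495  -0.1102  0.108 ] [ 0.0933 -0.1007]
scene [231 286  35  32 743] [ 0.4927 -0.1177  0.108 ] [ 0.1003 -0.1041]
4.35 [ 0.53425801 -0.11476375  0.04511853] [ 0.104  -0.0627] [0.86131447 0.06673644 0.54998538]
c1.png
s2.png
scene0.png
side0.png
t3.6.png
t4.3.png
```

Jar is at box y ≈ -0.102. I'll push about 18 mm further, hold, then back off.

In the tool's units: -1.8 cm is -0.06, -1.2 cm is -0.04.

Call:
drive_tool:
  deltas: [-0.02,-0.0033,0,0,0,0,0.47,-0.04,-0.0063,0,0,0,0,0.47,-0.06,-0.0097,0,0,0,0,0.47,-0.06,-0.0097,0,0,0,0,0.47,-0.06,-0.0097,0,0,0,0,0.47,-0.06,-0.0097,0,0,0,0,0.47,-0.0267,-0.0043,0,0,0,0,0.47,0.0167,0.0027,0,0,0,0,0.47]

```text
t: 5.02
eef_pos: [0.5402, -0.1136, 0.0448]
eef_rot: [0.221, -2.782, 0.039]
contact_force: [0.9, -0.1, 0.2]
grip_width: 0.471
finger_force: 0.0
```

In the tool's units: 18 cm is 0.6, 16 cm is 0.5333.

Call:
drive_tool:
  deltas: [0.0667,0.01,0,0,0,0,0.47,0.1333,0.0213,0,0,0,0,0.47,0.1333,0.0213,0.1333,0,0,0,0.47,0.1333,0.0213,0.2667,0,0,0,0.47,0.1333,0.0213,0.4,0,0,0,0.47,0.1333,0.0213,0.5333,0,0,0,0.47,0.1333,0.0213,0.6,0,0,0,0.47,0.1333,0.0213,0.6,0,0,0,0.47]

```text
t: 5.68
eef_pos: [0.5853, -0.1079, 0.232]
eef_rot: [0.222, -2.795, 0.045]
contact_force: [0.9, 0.1, 0.7]
grip_width: 0.469
finger_force: 0.0
```

```bash
python3 jar.py; ls pics
```

```text
side [325 169  25  15 299] [ 0.4758 -0.1132  0.108 ] [ 0.0932 -0.1202]
scene [222 283  36  32 804] [ 0.4747 -0.1206  0.108 ] [ 0.1003 -0.1224]
5.7833 [ 0.5821171  -0.10723499  0.22626529] [ 0.1042 -0.0142] [ 0.19706521 -1.10705351 -1.65244363]
c1.png
s2.png
scene0.png
side0.png
t3.6.png
t4.3.png
t5.8.png
```

Jar is at box y ≈ -0.12, upright. Now I'll untilt and go to above the tab, closing line along the box's y.

In the tool's units: 10 cm is 0.3333, -1.6 cm is -0.0533, -0.345 rad is -0.3295.

Call:
drive_tool:
  deltas: [-0.0533,0.3333,-0.0333,0.0535,-0.3295,0,1,-0.0533,0.3333,-0.0333,0.0535,-0.3295,0,1,-0.0533,0.3333,-0.0333,0.0535,-0.3295,0,1,-0.0533,0.3333,-0.0333,0.0535,-0.3295,0,1,-0.0533,0.3333,-0.0333,0.0535,-0.3295,0,1,-0.0533,0.3333,-0.0333,0.0535,-0.3295,0,1,-0.0533,0.3333,-0.0333,0.0535,-0.3295,0,1,-0.0533,0.3333,-0.0333,0.0535,-0.3295,0,1]

```text
t: 6.45
eef_pos: [0.5665, -0.0083, 0.2153]
eef_rot: [-0.248, 3.132, -0.001]
contact_force: [-0.2, -0.1, -0.2]
grip_width: 0.998
finger_force: 0.0
```

In the tool's units: 6.9 cm is 0.23, -0.9 rad is -0.8594.

Call:
drive_tool:
  deltas: [0,0.23,0,0,0,-0.8594,1,0,0.23,0,0,0,-0.8594,1,0,0.23,0,0,0,-0.8594,1,0,0.23,0,0,0,-0.8594,1,0,0.23,0,0,0,-0.8594,1,0,0.23,0,0,0,-0.8594,1,0,0.23,0,0,0,-0.8594,1,0,0.23,0,0,0,-0.8594,1]

```text
t: 7.12
eef_pos: [0.5663, 0.0609, 0.2153]
eef_rot: [1.146, 2.925, -0.0]
contact_force: [-0.4, -0.2, 0.2]
grip_width: 0.997
finger_force: 0.0
```

In the tool's units: -0.67 rad is -0.6398.

Call:
drive_tool:
  deltas: [0,0,0,0,0,-0.6398,1,0,0,0,0,0,-0.6398,1,0,0,0,0,0,-0.6398,1,0,0,0,0,0,-0.6398,1,0,0,0,0,0,-0.6398,1,0,0,0,0,0,-0.6398,1,0,0,0,0,0,-0.6398,1,0,0,0,0,0,-0.6398,1]

```text
t: 7.78
eef_pos: [0.5659, 0.061, 0.2153]
eef_rot: [2.036, 2.392, 0.0]
contact_force: [-0.4, 0.3, 0.1]
grip_width: 1.002
finger_force: 0.0
```

Run:
```python
from jar import *
from scipy.spatial.transform import Rotation as R
s=ctrl.sense();M=R.from_rotvec(s["eef_rot"]).as_matrix()
T=np.array([[.1591*-1,.9873,0],[.9873,.1591,0],[0,0,-1.]]).T
T=np.stack([-np.array([.1591,-.9873,0]),np.array([.9873,.1591,0]),[0,0,-1]],1)
print(np.linalg.det(T),s["t"],s["eef_pos"],M.round(3),np.round(s["q"],2))
print("fix rot",R.from_matrix(T@M.T).as_rotvec().round(3),"move cm",((np.array([.5694,.0611,.075])-s["eef_pos"])*100).round(2))
c=snap("wrist");cv2.imwrite("pics/w1.png",c["frame"][:,:,::-1])
```

```text
1.0000741 7.7833 [0.56593416 0.06103033 0.21527263] [[-0.16   0.987  0.   ]
 [ 0.987  0.16  -0.   ]
 [-0.     0.    -1.   ]] [ 0.03  0.23  1.79 -0.    1.11 -0.13]
fix rot [ 0.     0.    -0.001] move cm [ 3.500e-01  1.000e-02 -1.403e+01]
```

View pics/w1.png

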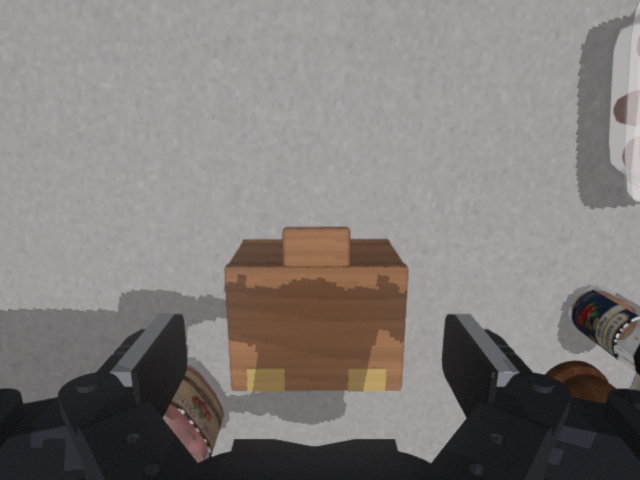

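The wrist view shows the tab at cols 283–350 and rows 228–266, square to the jaws. I'll check its position with the wrist calibration.

Run:
```python
from jar import *
c=snap("wrist")
for p,z in(((283,228),.074),((350,228),.074),((316,266),.078),((227,266),.08),((406,266),.08)):
    P=onz(c,*p,z);print(p,P.round(4),np.round(boxf(P),4))
```

```text
(283, 228) [0.5461 0.0626 0.074 ] [-0.0692 -0.0228]
(350, 228) [0.5887 0.0695 0.074 ] [-0.0693  0.0204]
(316, 266) [0.571  0.0419 0.078 ] [-0.0448 -0.0015]
(227, 266) [0.5142 0.0334 0.08  ] [-0.0454 -0.059 ]
(406, 266) [0.6282 0.0519 0.08  ] [-0.0456  0.0566]
```

Consistent. Descending over the tab, then closing.

In the tool's units: -14 cm is -0.4667, -13 cm is -0.4333.

Call:
drive_tool:
  deltas: [0.0067,0,-0.1167,0,0,0,1,0.0067,0,-0.2333,0,0,0,1,0.0067,0,-0.3333,0,0,0,1,0.0067,0,-0.4,0,0,0,1,0.0067,0,-0.4333,0,0,0,1,0.0067,0,-0.4667,0,0,0,1,0.0067,0,-0.4667,0,0,0,1,0.0067,0,-0.4667,0,0,0,1]

```text
t: 8.55
eef_pos: [0.5678, 0.0616, 0.0758]
eef_rot: [2.036, 2.391, 0.001]
contact_force: [0.3, -0.6, 0.3]
grip_width: 1.003
finger_force: 0.0
```

Call:
drive_tool:
  deltas: [0,0,0,0,0,0,0.3,0,0,0,0,0,0,0.3,0,0,0,0,0,0,0.3,0,0,0,0,0,0,0.3,0,0,0,0,0,0,0.3,0,0,0,0,0,0,0.3,0,0,0,0,0,0,0.3,0,0,0,0,0,0,0.3]

```text
t: 9.22
eef_pos: [0.5671, 0.0615, 0.077]
eef_rot: [2.036, 2.392, -0.0]
contact_force: [-3.4, -0.2, 6.2]
grip_width: 0.492
finger_force: 60.1
```

Gripped at about 42 mm. Lifting along the arc around the hinge.

In the tool's units: 6.14 cm is 0.2047, 4.75 cm is 0.1583.

Call:
drive_tool:
  deltas: [0.001,-0.006,0.0547,0,0,0,0.3,0.0033,-0.02,0.1077,0,0,0,0.3,0.0067,-0.0417,0.1583,0,0,0,0.3,0.0113,-0.0707,0.2047,0,0,0,0.3]

```text
t: 9.55
eef_pos: [0.5706, 0.0393, 0.1365]
eef_rot: [2.034, 2.391, -0.001]
contact_force: [4.3, -5.7, -10.2]
grip_width: 0.49
finger_force: 62.1
```

In the tool's units: -11.06 cm is -0.3687, -9.99 cm is -0.333.

Call:
drive_tool:
  deltas: [0.0057,-0.0353,0.0417,0,0,0,0.3,0.0123,-0.0767,0.0773,0,0,0,0.3,0.0197,-0.1223,0.1067,0,0,0,0.3,0.0277,-0.1723,0.1287,0,0,0,0.3,0.0363,-0.2247,0.1427,0,0,0,0.3,0.045,-0.2787,0.1487,0,0,0,0.3,0.0537,-0.333,0.1467,0,0,0,0.3,0.0593,-0.3687,0.1403,0,0,0,0.3]

```text
t: 10.22
eef_pos: [0.5887, -0.071, 0.1808]
eef_rot: [-2.038, -2.39, -0.003]
contact_force: [-1.6, 1.8, 6.5]
grip_width: 0.474
finger_force: 59.6
```

Run:
```python
from h import *
s=ctrl.sense();print(s["t"],s["contact_force"],s["grip_width"])
a=snap("side")["frame"][110:290,200:440];cv2.imwrite("pics/s3.png",cv2.resize(a[:,:,::-1],None,fx=2.5,fy=2.5))
```

```text
10.2167 [-1.64897602  1.84140989  6.50331501] 0.4737357233088825
```

View pics/s3.png

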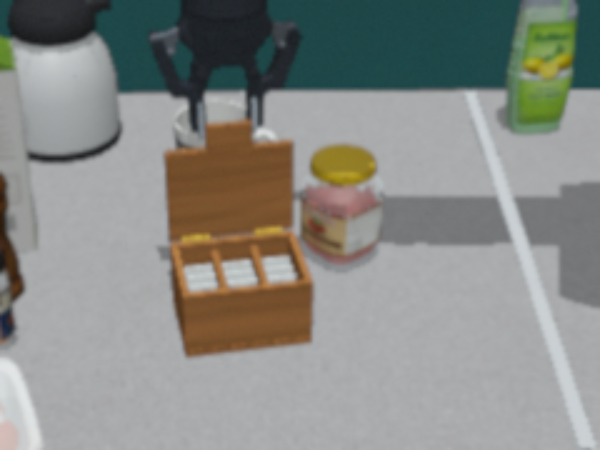

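The lid is past upright in the jaws and the jar stands clear to the right of it. Releasing, then retreating upward.

Call:
drive_tool:
  deltas: [0,0,0,0,0,0,1,0,0,0,0,0,0,1,0,0,0,0,0,0,1,0,0,0,0,0,0,1,0,0,0,0,0,0,1,0,0,0,0,0,0,1,0,0,0,0,0,0,1,0,0,0,0,0,0,1]

```text
t: 10.93
eef_pos: [0.5882, -0.07, 0.1787]
eef_rot: [-2.036, -2.392, 0.0]
contact_force: [0.2, -0.7, -0.7]
grip_width: 1.002
finger_force: 0.0
```

In the tool's units: 17 cm is 0.5667, 14 cm is 0.4667.

Call:
drive_tool:
  deltas: [0,0,0.1,0,0,0,1,0,0,0.2,0,0,0,1,0,0,0.3333,0,0,0,1,0,0.0667,0.4667,0,0,0,1,0,0.1667,0.4667,0,0,0,1,0,0.3,0.4667,0,0,0,1,0,0.4333,0.4667,0,0,0,1,0,0.5667,0.4667,0,0,0,1]

```text
t: 11.6
eef_pos: [0.5882, 0.1012, 0.3195]
eef_rot: [2.038, 2.39, 0.001]
contact_force: [0.6, 1.1, 0.3]
grip_width: 0.998
finger_force: 0.0
```

Run:
```python
from jar import *
s=ctrl.sense();print(s["t"],s["contact_force"],s["eef_pos"]);jar("side")
a=snap("side")["frame"][110:350,200:440];b=snap("scene")["frame"][220:460,180:420]
cv2.imwrite("pics/s4.png",cv2.resize(np.hstack([a,b])[:,:,::-1],None,fx=1.66,fy=1.66))
```

```text
11.6 [0.61682909 1.13323137 0.3401478 ] [0.58816717 0.10117162 0.31948544]
side [325 169  25  15 293] [ 0.4758 -0.1145  0.108 ] [ 0.0945 -0.1204]
```

View pics/s4.png

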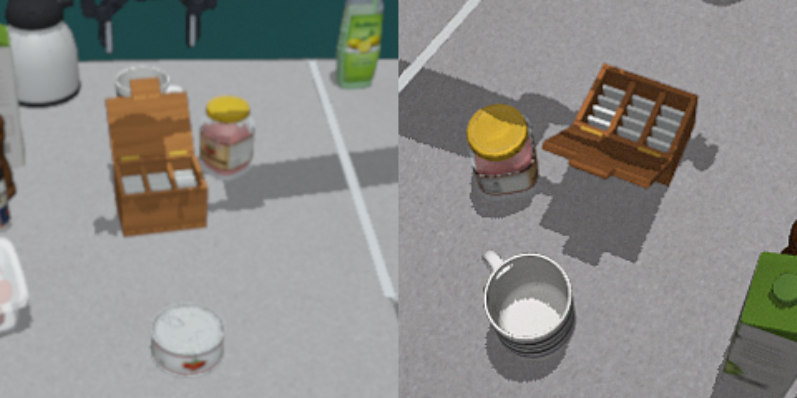

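The lid rests leaning back, fully open. The jar stands past the near end, and the mug and tin are where they were.

```bash
python3 -c "
from plant import ctrl
print(ctrl.finish_job())"
```

```text
the job is handed in; nothing more can be done
None
```

I handed the job in at about 12 s: in the last pictures the jar stands upright past the robot-side end of the box (about 120 mm from its middle), the lid leans back fully open by itself, and the tin and mug look unmoved; no verdict came back.

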